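# Wring a taper arbor home in its socket, then free it with the wedge

## Robot

A 6-joint arm with a two-finger parallel gripper is mounted at the origin on a cart in front of the work surface, level with it; the furniture and walls round the work are solid. World frame = base frame: x ahead of the robot, y to its left, z up, the work surface at z = 0. Lengths are in mm, angles in rad, forces in N, time in s.
With the tool pointing down it reaches from about 325 to 875 mm from the base axis. Payload 4.4 kg.
Tool frame: the origin (TCP) lies on the centre line of the jaws, within the pads' length; the fingertips stand ahead of it and the grasp point (between the pads) lies 6 mm ahead of it (ctrl.tcp_to_tips is the z of the fingertips in the tool frame, in mm); z points along the fingers, y is the line along which they close (so a half turn about z gives the same grasp; the last joint's range is limited). The gripper opens to 85 mm and grips with 20 to 120 N. Pads are 22 mm wide; open, the fingers measure 114 mm over their backs; the gripper's body (76 mm by 85 mm) begins 54 mm behind the grasp point. The pads swing forward as they close: fully open they stand 13 mm farther back than shut.
Start: joints at [1.071, 0.207, 1.542, -0, 1.393, -0.15], TCP at [197.068, 540.178, 256.282] pointing down, gripper open.
Joint ranges: [-2.73, 2.73], [-0.86, 2.22], [0.23, 2.46], [-1.11, 4.25], [0.08, 2.63], [-2.82, 2.82]. Speed limits (rad/s): [2.79, 2.79, 3.14, 3.14, 3.14, 3.14].

## Interface

Orientations are given as a 3x3 rotation matrix whose columns are the frame's x, y, z axes.
In Python, from plant import ctrl, sensors, optics gives the robot as it stands. Calls block until the motion is done:
- ctrl.move_ptp(position, orientation): joint-space move of the TCP to a pose.
- ctrl.move_l(position, rot=None, vel=150, threshold=None): straight line of the TCP; rot=None keeps the orientation; vel is the mean speed in mm/s. With threshold (N) it stops when the force on the tool has changed by that much, and returns True; else False.
- ctrl.set_joints(angles): joint-space move.
- ctrl.gripper_to(opening, force=None): finger opening in mm; force is the grip in N (None keeps the last); returns when the fingers have stopped.
- ctrl.hold(seconds).
- ctrl.solve_ik(position, orientation): joint angles nearest the present ones, or None.
- sensors.read_state(): the state.
- optics.grab_frame(name): name is "scene" or "top" or "wrist"; returns (picture, depth): 480x640x3 uint8, red, green, blue; 480x640 float32, mm along the optical axis (not along the pixel's ray), 0 where there is no reading.
- optics.camera_params(name): a dict with "mtx" (3x3 intrinsics, pixels), "R" (3x3) and "t" (3): a world point X has camera coordinates R X + t; the wrist camera has in their place "T_tool_cam" (4x4, takes a point from camera to tool coordinates, whose origin is the TCP and whose axes are the flange's). Camera axes: x right, y down, z forward; pixel columns grow to the right and rows downward; lengths in mm; the calibration is good to about 2 mm. The wrist camera is an equidistant fisheye: a pixel r from the principal point sees the ray r / f radians off the axis. A picture is of the moment at which its call begins: read the wrist's pose just before it. camera_params takes no time and is no camera call.
A pose or a line that the arm cannot do raises ctrl.MotionError and nothing moves.
- ctrl.finish_job(): hands the job in; it is judged then, once.
The state is a dict: "t": time; "q": joint angles; "qvel": joint speeds; "tau": joint torques, N m; "eef_pos": TCP position; "eef_rot": TCP orientation; "force": force on the tool from outside, world axes, zero at the start; "wrist_torque": the same for the moment, N m; "grip_width": finger opening in mm; "grasp_force": force on a finger pad.
Only numpy, scipy, OpenCV 4.12 (cv2) and the standard library are available. Lean on these libraries where they do the work, as an engineer would, in place of code of your own. Each camera call takes 0.05 s, during which the arm holds its last target. There are 200 camera calls.

## Task

Try out the new stirrer arbor in its sprung taper socket: take it from the wooden block, set it in the socket and push it in while twisting it to and fro, with no more than about 30 N (a straight push only jams it), until its collar is fully down on the socket's face, and let go. Then, without touching the arbor again, drive the wedge along its guide through the slot under the socket until the arbor stands loose, raised by a good 6 mm. Leave it standing so in the socket with the wedge under it, and do not disturb the things lying around.

Things in the scene. Friction and masses are not known exactly. Their poses are not given: they have to be found in the camera images.
- arbor_grip (a point): Centre of the arbor's square-sided aluminium grip, 40 mm (own x) by 36 mm (own y) by 40 mm tall; z points up. The arbor is loose, upright, 112 mm tall, 0.18 to 0.28 kg. Its round nose (7 mm across) ends 92 mm below this point; the shank above it tapers from 10 to 26 mm across. At first its collar rests on a wooden block 80 mm tall; it lifts straight up out of it.
- arbor_collar (a point): Centre of the underside of the arbor's round collar (36 mm across, 6 mm thick, below the grip), on its axis, 26 mm below the centre of the grip.
- socket_mouth (a point): Centre of the top face of the round steel socket (56 mm across, mouth 27 mm, face 84 mm above the table); z up. The arbor is home when its collar lies on this face; its taper touches the bore about 7 mm before. A straight push to home takes well over 35 N; twisted to and fro by 0.25 rad (0.4 N m) at a steady 20 N it sinks home in some ten strokes and stays put when let go.
- sleeve (a joint): How far the socket is pressed down on its spring, in m: 0 at rest, about 1 mm for each 4 N of downward push, stop at 9.5 mm. More than 8 mm is too hard.
- stand: Steel base of the socket, fixed to the table: a plate 217 by 62 mm, 10 mm thick. Origin on the table, on the socket's axis; x is the way the wedge is driven (the guide lies on the -x side). Two rails, tops 20 mm above the table, guide the wedge along the plate into a slot right through beneath the socket.
- wedge_head (a point): Centre of the wedge's head, a dark block at its blunt end: 16 mm along the guide, 30 mm wide, 30 mm tall (24 to 54 mm above the table). The wedge is loose, greased, 0.2 kg, 145 mm long, 17 mm wide, and lies in the guide, thin end toward the socket. It can be driven by pushing on the outer face of the head, 8 mm behind this point.
- wedge_tip (a point): Thin end of the wedge, 137 mm ahead of the head's centre, 6 to 24 mm short of the socket's axis at the start. 5 mm thick, it thickens by 0.17 mm a mm to 24 mm. With the arbor home it meets the nose with the tip about 18 mm past the axis, takes 10 to 25 N to break the taper loose, and has lifted it 6 mm with the tip 57 mm past; up to 75 mm is harmless. It stays where left.
- bench_timer: A white bench timer, 56 by 62 by 18 mm, lying by; leave it.
- weigh_boat_b: A white weighing boat, 77 by 96 by 20 mm, lying by; leave it.
- marker_red: A marker pen, 138 mm long, lying by; leave it.
Mind the look-alikes: they are no part of the job. What is shaped like the part that bears arbor_grip but orange or purple is not meant.

How it is judged:
By the outcome, as a careful person would: the job done as asked, in the order asked, and still so for the second after the job is handed in, with the robot touching nothing.
It also fails if it takes over 64 s, if anything falls off the work surface, if the arm or the gripper's body presses on something with over 40 N, if the wrist force passes 120 N, or if a joint passes its speed limit or range.

## Working session

There is one attempt and no reset: what is moved stays moved. The work goes in short steps, each a Python script; the robot and the scene stay as the last script left them, time stands still between calls to the robot, and variables do not carry over. Pictures are saved under pics/ and viewed, at most 10 in all, crops included, and the job is handed in when it is done.

```bash
ls; mkdir -p pics
python3 - <<'E'
from plant import ctrl, sensors, optics
import cv2,numpy as np
print(sensors.read_state(), ctrl.tcp_to_tips)
for n in ("scene","top"):
    p,d=optics.grab_frame(n); cv2.imwrite(f"pics/{n}.png",p[:,:,::-1]); np.save(f"pics/{n}_d.npy",d)
    print(optics.camera_params(n))
E
```

```text
pics
{'t': 0.0, 'q': array([ 1.07049287e+00,  2.07438995e-01,  1.54297925e+00,  1.22150754e-05,
        1.39353925e+00, -1.50466268e-01]), 'qvel': array([ 0.00148934, -0.00062659,  0.00021834, -0.00066855,  0.00011925,
        0.00123801]), 'tau': array([-3.34091419e-04, -3.83044660e+01, -2.91592920e+01, -2.31444428e-04,
        1.06663725e-02, -1.49596627e-05]), 'eef_pos': array([196.71721933, 539.53488235, 255.10294524]), 'eef_rot': array([[-9.39427575e-01,  3.42745562e-01, -1.14494467e-03],
       [ 3.42747279e-01,  9.39425367e-01, -2.06923096e-03],
       [ 3.66370336e-04, -2.33631930e-03, -9.99997204e-01]]), 'force': array([-0.62839064,  0.88595989,  0.47019013]), 'wrist_torque': array([ 0.01001326, -0.02872145,  0.01409653]), 'grasp_force': 0.0, 'grip_width': 85.4532741034181} 25.0
{'mtx': array([[512.30496684,   0.        , 330.59682909],
       [  0.        , 512.30496684, 237.59087734],
       [  0.        ,   0.        ,   1.        ]]), 'R': array([[ 0.58407295, -0.81161378,  0.01191065],
       [-0.55555839, -0.41041632, -0.72312746],
       [ 0.59178854,  0.41574213, -0.69061191]]), 't': array([-22.92655268, 459.2063043 , 504.42969556])}
{'mtx': array([[454.17807153,   0.        , 312.56946567],
       [  0.        , 454.17807153, 249.44716412],
       [  0.        ,   0.        ,   1.        ]]), 'R': array([[ 0.0280873 , -0.99953697, -0.01170255],
       [-0.99516646, -0.02685857, -0.09445807],
       [ 0.09410002,  0.01429905, -0.99546006]]), 't': array([305.38427288, 504.45704922, 905.60750368])}
```

View pics/top.png

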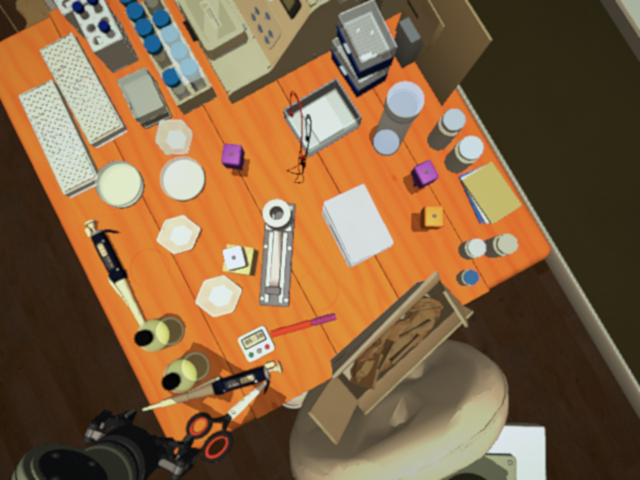

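View pics/scene.png

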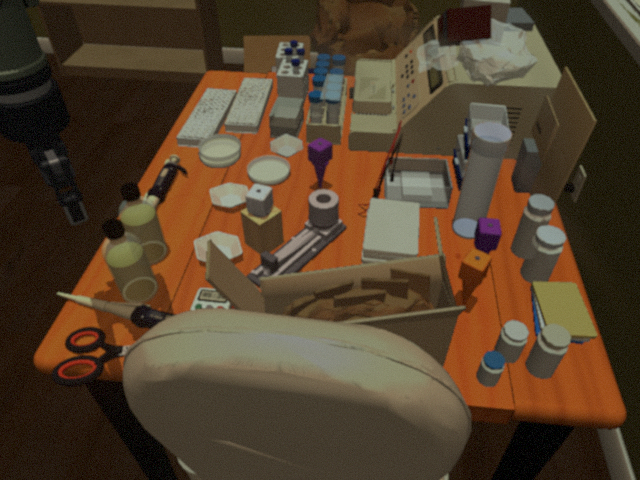

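The top picture shows the arbor (silver grip on its wooden block) at about (234,257), the socket at (277,212), and the guide running down to the wedge head near (272,290). I'll enlarge that area.

```bash
cat > h.py <<'E'
from plant import ctrl, sensors, optics
import numpy as np, cv2
def pix(n,u,v,z):
    """world point on pixel ray at height z (fixed cameras)"""
    c=optics.camera_params(n); r=np.linalg.solve(c["mtx"],[u,v,1.]); R=c["R"];o=-R.T@c["t"]; d=R.T@r
    return o+d*(z-o[2])/d[2]
def proj(n,X):
    c=optics.camera_params(n); p=c["mtx"]@(c["R"]@np.array(X,float)+c["t"]); return p[:2]/p[2]
E
python3 - <<'E'
from h import *
p=cv2.imread("pics/top.png"); c=p[185:325,195:355]
cv2.imwrite("pics/topc.png",cv2.resize(c,(640,560),interpolation=cv2.INTER_CUBIC)) # 4x
print(proj("top",[0,0,0]),proj("top",[400,0,0]))
d=np.load("pics/top_d.npy")
print(d[257,234],d[212,277],d[205,277],d[290,273])
E
```

```text
[465.72504308 502.4412359 ] [465.02308156 300.67466814]
832.8377 953.14026 879.18134 895.5582
```

View pics/topc.png

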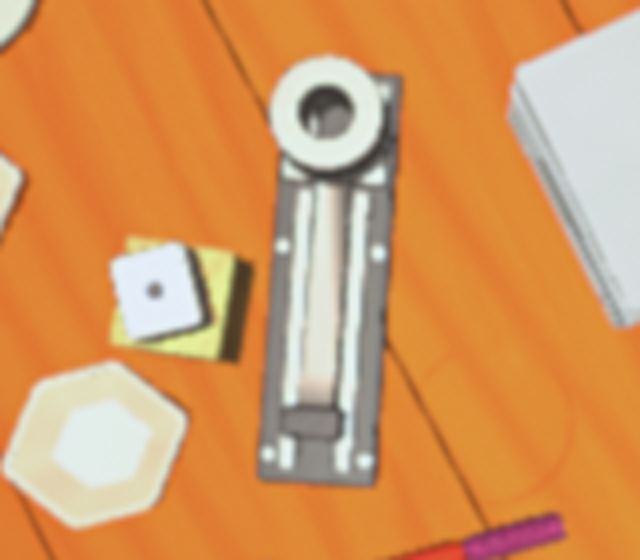

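The crop (4x) shows the grip top centred at (155,291) with 36 mm edges along (72,-18), the socket ring centred at (328,112), guide bolts at (283,245)/(268,455) and (378,253)/(365,461), and the wedge head at (280-343, 403-440).

```bash
cat >> h.py <<'E'
def rotz(psi):
    """tool down, tool y at angle psi in world"""
    y=np.array([np.cos(psi),np.sin(psi),0]); z=np.array([0,0,-1.]); return np.column_stack([np.cross(y,z),y,z])
def wcam(X,pos,rot):
    """project world point to wrist fisheye"""
    c=optics.camera_params("wrist"); T=c["T_tool_cam"]; Xc=T[:3,:3].T@(rot.T@(np.array(X,float)-pos)-T[:3,3])
    th=np.arctan2(np.hypot(*Xc[:2]),Xc[2]); e=Xc[:2]/np.hypot(*Xc[:2])
    return c["mtx"][[0,1],[2,2]]+c["mtx"][0,0]*th*e
def wpix(u,v,z,pos,rot):
    c=optics.camera_params("wrist"); T=c["T_tool_cam"]; m=c["mtx"]
    a=(np.array([u,v])-m[[0,1],[2,2]])/m[0,0]; th=np.hypot(*a); e=a/th
    d=rot@T[:3,:3]@np.array([*(e*np.sin(th)),np.cos(th)]); o=pos+rot@T[:3,3]; return o+d*(z-o[2])/d[2]
E
python3 - <<'E'
from h import *
np.set_printoptions(precision=1,suppress=True)
P=lambda x,y,z: pix("top",(x-1.5)/4+195,(y-1.5)/4+185,z)
print("grip",P(155,291,126),[P(*c,126) for c in ((112,260),(184,242),(206,328),(130,342))])
s=P(328,112,84);print("sock",s)
b=[P(*c,10) for c in ((283,245),(268,455),(378,253),(365,461))]; print(b)
d=b[0]-b[1]+b[2]-b[3]; print("dir",np.degrees(np.arctan2(d[1],d[0])))
print("head",P(311,420,54), [P(*c,54) for c in ((280,403),(343,403),(343,437),(280,437))])
print(optics.camera_params("wrist"))
for psi in np.arange(-180,180,30):
    q=ctrl.solve_ik([s[0],s[1],200],rotz(np.radians(psi))); print(psi,q)
E
```

```text
grip [467.9 462.1 126. ] [array([481.6, 482.5, 126. ]), array([490.8, 449.8, 126. ]), array([451.6, 438.1, 126. ]), array([444.3, 472.5, 126. ])]
sock [560.1 390.   84. ]
[array([502.2, 418.2,  10. ]), array([393. , 421.8,  10. ]), array([499.3, 368.4,  10. ]), array([391.3, 371.5,  10. ])]
dir -1.7872509109150643
head [411.4 395.8  54. ] [array([419.4, 411.4,  54. ]), array([420.2, 380.3,  54. ]), array([403.5, 379.7,  54. ]), array([402.7, 410.8,  54. ])]
{'mtx': array([[371.6,   0. , 322.1],
       [  0. , 371.6, 238.1],
       [  0. ,   0. ,   1. ]]), 'T_tool_cam': array([[  -0. ,   -0.9,   -0.3,   82.1],
       [   1. ,   -0. ,   -0. ,   -0.2],
       [  -0. ,   -0.3,    0.9, -117.2],
       [   0. ,    0. ,    0. ,    1. ]])}
-180 [ 0.5  0.5  1.3 -0.   1.4 -2.7]
-150 None
-120 [ 0.5  0.5  1.3 -0.   1.4  2.6]
-90 [ 0.5  0.5  1.3 -0.   1.4  2.1]
-60 [ 0.5  0.5  1.3 -0.   1.4  1.5]
-30 [ 0.5  0.5  1.3 -0.   1.4  1. ]
0 [ 0.5  0.5  1.3 -0.   1.4  0.5]
30 [ 0.5  0.5  1.3 -0.   1.4 -0. ]
60 [ 0.5  0.5  1.3 -0.   1.4 -0.6]
90 [ 0.5  0.5  1.3 -0.   1.4 -1.1]
120 [ 0.5  0.5  1.3 -0.   1.4 -1.6]
150 [ 0.5  0.5  1.3 -0.   1.4 -2.1]
```

Run:
```python
from h import *
np.set_printoptions(precision=1,suppress=True)
ctrl.move_ptp([468,462,215],rotz(np.radians(105)))
s=sensors.read_state(); p,d=optics.grab_frame("wrist"); np.savez("pics/w1.npz",d=d,pos=s["eef_pos"],rot=s["eef_rot"])
print(s["eef_pos"],s["t"],s["force"])
for X in ([468,462,126],[560,390,84],[411,396,54]): print(wcam(X,s["eef_pos"],s["eef_rot"]))
cv2.imwrite("pics/w1.png",p[:,:,::-1])
```

```text
[467.3 462.4 214.9] 1.2 [ 0.  -0.1 -1. ]
[323.7 257.1]
[207.3 317.9]
[257.5 130.5]
```

View pics/w1.png

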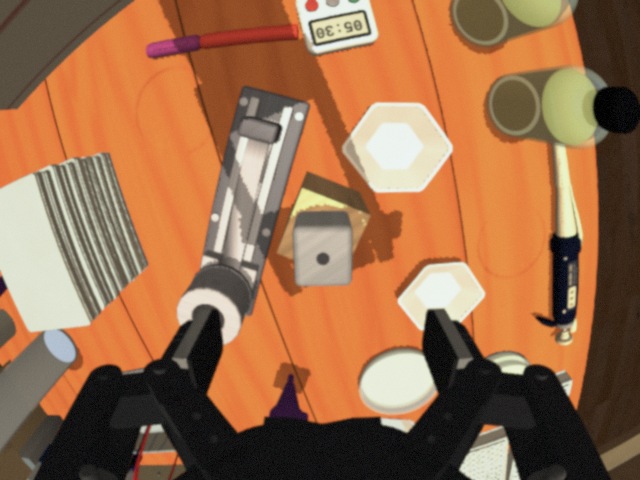

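Wrist view: the grip's dot is at (323,258), as predicted (323.7,257.1), and the grip is aligned with the jaws. The socket ring centre is at about (210,316), near the predicted (207,318). Grasping, lifting, then looking near the socket.

Run:
```python
from h import *
np.set_printoptions(precision=1,suppress=True)
R=rotz(np.radians(105))
s=sensors.read_state(); print(wpix(210,316,84,s["eef_pos"],s["eef_rot"]), wpix(323,258,126,s["eef_pos"],s["eef_rot"]))
ctrl.move_l([468,462,117],R,vel=100)
ctrl.gripper_to(30,110); ctrl.hold(.2)
s=sensors.read_state(); print(s["grip_width"],s["grasp_force"],s["force"],s["eef_pos"])
ctrl.move_l([468,462,215],vel=100)
s=sensors.read_state(); print(s["grip_width"],s["grasp_force"],s["force"])
ctrl.move_l([560,390,215],vel=150); ctrl.hold(.2)
s=sensors.read_state(); p,d=optics.grab_frame("wrist"); cv2.imwrite("pics/w2.png",p[:,:,::-1])
for X in ([560,390,84],[560,390,215-6-5-92]): print(wcam(X,s["eef_pos"],s["eef_rot"]))
print(s["eef_pos"],s["t"],s["force"])
```

```text
[557.4 392.4  84. ] [468.5 462.2 126. ]
34.668566242513094 110.12331962585449 [0.8 1.1 4.1] [468.5 462.3 117.8]
34.57903346401023 109.59243178367615 [-0.3 -1.2 -2.1]
[322.7 234.6]
[322.8 248.6]
[559.1 390.9 215. ] 5.3583 [ 0.7  0.1 -1.8]
```

View pics/w2.png

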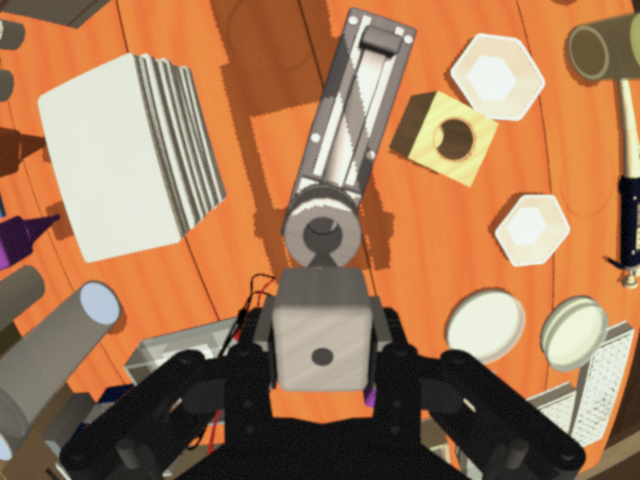

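Wrist view: the ring's centre is at about (323,234), where (560,390) projects (322.7,234.6); the nose at (322,252) lies over it. Lower to contact and check side forces.

Run:
```python
from h import *
np.set_printoptions(precision=2,suppress=True)
def rd():
    f=[];
    for _ in range(5): s=sensors.read_state(); f.append(s["force"]); ctrl.hold(.02)
    return s["t"],s["eef_pos"],np.mean(f,0),s["wrist_torque"]
R=rotz(np.radians(105))
print(rd())
print(ctrl.move_l([560,390,140],R,vel=80,threshold=8)); print(rd())
print(ctrl.move_l([560,390,122],R,vel=15,threshold=6)); print(rd())
```

```text
(5.475, array([559.45, 390.6 , 215.09]), array([ 0.11, -0.13, -2.3 ]), array([-0.03, -0.04, -0.05]))
False
(6.6417, array([560.31, 390.02, 140.73]), array([-0.06, -0.23, -2.04]), array([-0.02,  0.06, -0.03]))
True
(7.6083, array([560.16, 391.13, 126.75]), array([ 0.33, -0.38,  3.78]), array([-0.07, -0.16, -0.01]))
```

Contact is where expected, with almost no side force. Now push and twist.

```bash
cat > tw.py <<'E'
from h import *
np.set_printoptions(precision=2,suppress=True)
def rd():
    f=[]
    for _ in range(4): s=sensors.read_state(); f.append([*s["force"],s["eef_pos"][2],s["wrist_torque"][2]]); ctrl.hold(.015)
    f=np.mean(f,0); f[2]+=2.1; return s["t"],f
import sys
n=int(sys.argv[1]); zc=float(sys.argv[2])
a0=np.radians(105); sg=1
ctrl.move_l([560,390,zc],rotz(a0),vel=20)
for i in range(n):
    t,f=rd(); rem=f[3]-37.8+f[2]/4-84
    print(f"{t:.2f} zc {zc:.2f} F {f[:3]} z {f[3]:.2f} tz {f[4]:.2f} rem {rem:.2f}")
    if f[2]>28: zc+=1
    else: zc-=np.clip((20-f[2])/4,-1.5,2.0)
    ctrl.move_l([560,390,zc],rotz(a0+sg*.25),vel=20); sg=-sg
E
python3 tw.py 5 123.5
```

```text
7.95 zc 123.50 F [-1.85  1.42  9.92] z 125.38 tz 0.01 rem 6.06
8.42 zc 121.50 F [-3.03  1.5  12.2 ] z 124.06 tz 0.03 rem 5.31
9.13 zc 119.55 F [-3.56  0.32 14.19] z 122.64 tz 0.08 rem 4.39
9.85 zc 118.10 F [-4.16  0.39 15.53] z 121.58 tz -0.10 rem 3.66
10.57 zc 116.98 F [-4.27 -0.4  16.26] z 120.71 tz 0.10 rem 2.97
```

```bash
python3 tw.py 10 116
```

```text
11.68 zc 116.00 F [-4.27  0.03 16.48] z 119.87 tz -0.07 rem 2.19
12.15 zc 115.12 F [-4.79  0.04 18.03] z 119.30 tz 0.06 rem 2.00
12.87 zc 114.63 F [-4.79 -0.62 17.73] z 118.81 tz 0.16 rem 1.44
13.58 zc 114.06 F [-5.22 -0.32 18.79] z 118.34 tz -0.12 rem 1.23
14.30 zc 113.76 F [-4.96 -0.74 18.17] z 118.01 tz 0.13 rem 0.75
15.02 zc 113.30 F [-5.35  0.11 18.9 ] z 117.62 tz -0.12 rem 0.55
15.73 zc 113.03 F [-4.82 -0.65 18.54] z 117.38 tz 0.10 rem 0.21
16.45 zc 112.66 F [-5.24 -0.52 19.  ] z 117.12 tz -0.11 rem 0.07
17.17 zc 112.41 F [-5.4  -1.63 19.27] z 116.90 tz 0.14 rem -0.08
17.88 zc 112.23 F [-5.8  -0.76 19.42] z 116.82 tz -0.19 rem -0.12
```

```bash
python3 tw.py 8 112
```

```text
19.00 zc 112.00 F [-5.53 -0.93 20.11] z 116.72 tz 0.09 rem -0.05
19.47 zc 112.03 F [-6.03 -0.82 20.13] z 116.73 tz 0.09 rem -0.04
20.18 zc 112.06 F [-6.35 -1.18 20.31] z 116.72 tz 0.11 rem 0.00
20.90 zc 112.14 F [-6.47 -1.03 19.48] z 116.76 tz -0.12 rem -0.17
21.62 zc 112.01 F [-5.72 -1.32 20.01] z 116.72 tz 0.10 rem -0.08
22.33 zc 112.01 F [-5.98 -0.27 20.32] z 116.73 tz -0.10 rem 0.01
23.05 zc 112.09 F [-5.65 -0.8  19.95] z 116.75 tz 0.15 rem -0.06
23.77 zc 112.08 F [-5.99 -0.75 20.24] z 116.74 tz -0.14 rem -0.00
```

The arbor has stopped sinking (rem about 0): home. Unload, release, and look.

Run:
```python
from h import *
np.set_printoptions(precision=2,suppress=True)
R=rotz(np.radians(105))
ctrl.move_l([559.3,390,120.8],R,vel=20); ctrl.hold(.2)
s=sensors.read_state(); print(s["t"],s["eef_pos"],s["force"])
ctrl.gripper_to(75); s=sensors.read_state(); print(s["eef_pos"],s["force"])
ctrl.move_l([559.3,390,235],vel=120)
p,d=optics.grab_frame("top"); cv2.imwrite("pics/t2.png",p[:,:,::-1])
p,d=optics.grab_frame("scene"); c=cv2.resize(p[160:300,190:360,::-1],None,fx=3.5,fy=3.5,interpolation=cv2.INTER_CUBIC);cv2.imwrite("pics/s2.png",c)
R=rotz(np.radians(88.2)); u=np.array([np.cos(-.0314),np.sin(-.0314)]); h=np.array([411.4,395.8])
ctrl.gripper_to(0,40)
a=h-u*(8+11+17)
ctrl.move_l([*a,235],R,vel=250)
ctrl.move_l([*a,100],vel=150)
s=sensors.read_state(); print(s["t"],s["eef_pos"],s["force"],s["grip_width"])
p,d=optics.grab_frame("scene"); c=cv2.resize(p[140:320,170:390,::-1],None,fx=3.2,fy=3.2,interpolation=cv2.INTER_CUBIC);cv2.imwrite("pics/s3.png",c)
```

```text
25.2167 [559.91 390.93 121.13] [1.95 4.68 1.36]
[559.   389.57 120.37] [-0.23  0.62  0.08]
29.525 [376.32 397.46 100.95] [-0.12 -0.61 -0.18] -0.007506449126259025
```

View pics/s3.png

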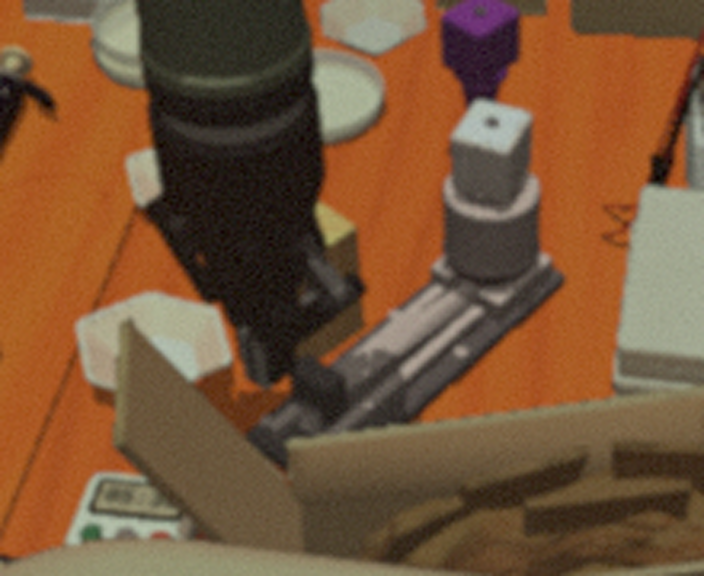

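The crop shows the arbor upright at (490,150) with its collar flush on the socket, and the gripper above and behind the dark wedge head at (318,380). Now drive the wedge.

Run:
```python
from h import *
np.set_printoptions(precision=2,suppress=True)
u=np.array([np.cos(-.0314),np.sin(-.0314)]); h=np.array([411.4,395.8]); S=np.array([560,390.3])
a=h-u*36
def P(k): return [*(a+u*k),53]
ctrl.move_l(P(0),vel=80); s=sensors.read_state(); print(s["eef_pos"],s["force"])
hit=ctrl.move_l(P(35),vel=30,threshold=3); s=sensors.read_state(); k0=(s["eef_pos"][:2]-a)@u; print(hit,k0,s["force"],s["t"])
for k in range(int(k0)+8,int(k0)+68,8):
    st=ctrl.move_l(P(k),vel=40,threshold=45); s=sensors.read_state()
    tip=-(S-s["eef_pos"][:2])@u+11+8+137
    print(k,st,s["eef_pos"],s["force"],"moved",(s["eef_pos"][:2]-a)@u-k0,"tip",tip,s["t"])
    if st: break
```

```text
[375.45 396.95  52.78] [0.6  0.27 0.45]
False 34.86416951046785 [ 0.51 -0.19  0.23] 31.625
42 False [417.9  395.65  53.11] [0.13 0.39 0.04] moved 7.639584532037311 tip 13.804333229494148 31.95
50 False [425.74 395.28  52.88] [0.85 0.51 0.75] moved 15.488312483974433 tip 21.65306118143124 32.3
58 False [430.72 395.01  52.8 ] [-6.52 -0.38  4.49] moved 20.466139470367864 tip 26.63088816782468 32.65
66 False [435.57 394.87  52.81] [-14.84  -0.12  10.86] moved 25.3186627022746 tip 31.483411399731423 33.0
74 False [441.59 394.77  52.81] [-19.04   0.55  14.12] moved 31.343672210271983 tip 37.508420907728805 33.35
82 False [449.53 394.64  52.86] [-18.98  -0.17  13.04] moved 39.28581960454864 tip 45.450568302005465 33.7
90 False [459.08 394.4   52.8 ] [-13.91   1.08   8.75] moved 48.84003185881787 tip 55.004780556274696 34.05
98 False [470.85 394.04  52.77] [-3.53  0.1   1.12] moved 60.61473562798053 tip 66.77948432543735 34.4
```

Run:
```python
from h import *
np.set_printoptions(precision=2,suppress=True)
u=np.array([np.cos(-.0314),np.sin(-.0314)]); a=np.array([411.4,395.8])-u*36
ctrl.move_l([*(a+u*60),53],vel=100)
ctrl.move_l([*(a+u*60),235],vel=200)
ctrl.move_l([*(a+u*-20+[0,120]),235],vel=250)
p,d=optics.grab_frame("top"); c1=cv2.resize(p[185:325,195:355,::-1],(560,490),interpolation=cv2.INTER_CUBIC) #3.5x
cv2.imwrite("pics/t3.png",c1)
p,d=optics.grab_frame("scene"); cv2.imwrite("pics/s4.png",cv2.resize(p[140:300,200:400,::-1],(800,640))[:600])
print(sensors.read_state()["t"])
```

```text
36.825
```

View pics/t3.png

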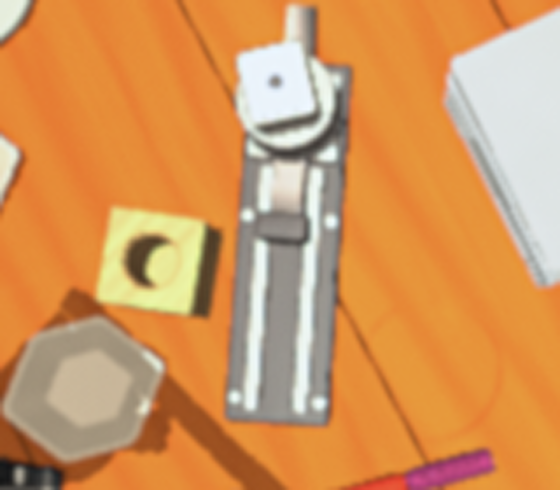

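View pics/s4.png

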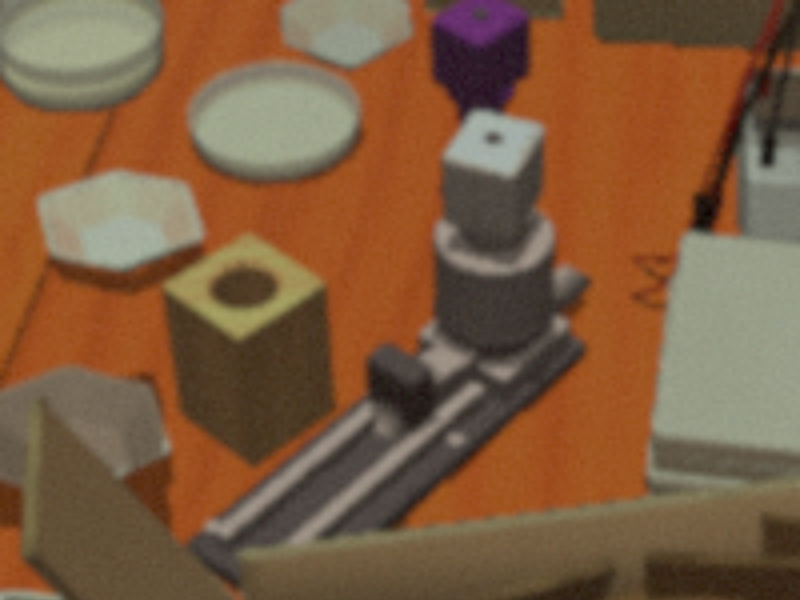

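The arbor now stands raised and slightly tilted (top picture, dot at (276,82)); the wedge head's top is at (258-308, 214-242) and its tip pokes out beyond the socket at (301,8). Check numbers.

Run:
```python
from h import *
np.set_printoptions(precision=1,suppress=True)
P=lambda x,y,z: pix("top",(x-1.25)/3.5+195,(y-1.25)/3.5+185,z)
S=np.array([560,390.3])
h=P(283,227,54); print("head",h,"tip",137-np.linalg.norm(S-h[:2]))
t=P(301,6,20); print("tip end",t, t[0]-560)
print("dot",P(276,82,138))
# scene: dot height on socket axis
v0=cv2.imread("pics/s3.png")
for z in (130,136,138,140): print(z,proj("scene",[560,390,z]))
print("dot home px",(491+.0)/3.2+170,122/3.2+140,"now",493/4+200,138/4+140)
```

```text
head [491.1 392.5  54. ] tip 68.04868636533745
tip end [627.1 389.7  20. ] 67.1355143285889
dot [558.9 390.7 138. ]
130 [324.5 177.8]
136 [324.5 175.1]
138 [324.5 174.2]
140 [324.5 173.2]
dot home px 323.4375 178.125 now 323.25 174.5
```

```bash
python3 -c "
from plant import ctrl
print(ctrl.finish_job())"
```

```text
the job is handed in; nothing more can be done
None
```

The job is handed in, about 37 s in. The arbor was twisted home at about 20 N and released, and the wedge was then driven to about 67 mm past the axis. By the cameras the arbor now stands loose in the socket, raised about 8 mm with a slight tilt; the arm touches nothing, and I saw nothing around it disturbed.

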